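Put the tasting-counter kit back in its own places

ROBOT

A 6-joint arm with a two-finger parallel gripper is mounted at the origin on a cart in front of the work surface, level with it; the furniture and walls round the work are solid. World frame = base frame: x ahead of the robot, y to its left, z up, the work surface at z = 0. Lengths are in m, angles in rad, forces in N, time in s.
With the tool pointing down it reaches from about 0.25 to 0.725 m from the base axis. Payload 4 kg.
Tool frame: the origin (TCP) lies midway between the tips of the shut fingers; the grasp point (between the pads) lies 19 mm behind it; z points along the fingers, y is the line along which they close (so a half turn about z gives the same grasp; the last joint's range is limited). The gripper opens to 85 mm and grips with 20 to 120 N. Pads are 22 mm wide; open, the fingers measure 114 mm over their backs; the gripper's body (76 mm by 85 mm) begins 54 mm behind the grasp point. The pads swing forward as they close: fully open they stand 13 mm farther back than shut.
Start: joints at [1.347, 0.241, 0.005, 1.335, 0, 1.571], TCP at [0.111, 0.488, 0.231] pointing down, gripper open.
Joint ranges: [-2.72, 2.72], [-1.05, 1.87], [-1.09, 1.28], [-1.99, 2.15], [-1.42, 1.44], [-3.14, 3.14]. Speed limits (rad/s): [2.79, 2.79, 3.14, 3.14, 3.14, 3.14].

INTERFACE

Orientations are given as a unit quaternion [x, y, z, w].
In Python, from workcell import get_obs, camera, job_done, silhouettes gives the robot as it stands. The module is installed in compiled form; this text tells all that it offers.
- The arm moves only by the tool drive_tool, never from a script. Its argument "increments" is a list of rows, each a list of 3 entries, a list of its own where there are three numbers: the shift along the world's x, y, z in mm, then the turn, a rotation vector about the world's x, y, z in degrees, then the opening, from 0 (shut) to 1 (fully open). A call has 1 to 8 rows; each row shifts and turns the commanded pose from where the row before left it; what a row does not reach is not made up. A row lasts 1/12 s, in which the tool goes at most 41.7 mm and 7.16 degrees, less where a joint would pass 70% of its speed; a pose out of reach is approached as far as the arm can. A call is refused whole if a number of a shift passes 41.7 or a number of a turn 7.16, either way. A call with a gripper value outside its range is refused whole. The fingers move at their own pace and stop on an object; the grip force is fixed at half the most. Time passes only in rows, so rows that do not move let the fingers close. It gives the time, the measured TCP pose, the force, the opening and the grip force at its end, in the units of the state.
- get_obs(): the state, without advancing time (a new reading comes with each control period).
- camera(name): name is "side" or "top"; returns a dict with "image" (480x640x3 uint8, red, green, blue), "K" (3x3 intrinsics, pixels), "view" (4x4, takes a point from world to camera coordinates). Camera axes: x right, y down, z forward; pixel columns grow to the right and rows downward; lengths in m; the calibration is good to about 2 mm. A picture is of the moment at which its call begins. There is no depth.
- job_done(): hands the job in; it is judged then, once.
Trained networks look in a picture, given as the dict that the camera call returned (one of the last four; its "shot" number tells which), for a name from the list of things; names that differ only in an ending like _2 or _b are one class to them, and where a whole thing is asked for, a point or a joint stands for the part that bears it (a point fixed in the world has none). Each returns a list of dicts, best first, with "conf" (0 to 1); they miss things now and then, are a little off and sometimes report something else, mostly with a low value. They report only what shows in the picture. A call takes as long as a camera call. They do not tell look-alikes from the thing itself.
- silhouettes(query, picture): "region" (480x640 bool, what is visible of it) and "bbox" ([left, top, right, bottom] in pixels, round what is visible of it).
The state is a dict: "clock": time; "joint_pos": joint angles; "joint_vel": joint speeds; "tau": joint torques, N m; "eef_pos": TCP position; "tool_rot": TCP orientation; "ft_force": force on the tool from outside, world axes, zero at the start; "ft_torque": the same for the moment, N m; "grip_width": finger opening in m; "grasp_force": force on a finger pad.
Only numpy, scipy, OpenCV 4.12 (cv2) and the standard library are available. Lean on these libraries where they do the work, as an engineer would, in place of code of your own. Each camera call takes 0.05 s, during which the arm holds its last target. There are 200 camera calls.

TASK

Tidy the near half of the deli counter (the spare marker, roll and olives at the very back are not part of it): lay the probe thermometer on the long dark mat inside its yellow outline, pointing the way the outline points; lay the marker pen across both notches of the blue pen rest; stand the roll of labels flat on the square mat, centred on the yellow ring; and stand the cup of tasting picks inside the round dark steel coaster. Keep the cup upright all the time and leave the dish of olives and the loose piece of cheese where they are.

Things in the scene. Friction and masses are not known exactly. Their poses are not given: they have to be found in the camera images.
- thermo_body (a point): Probe thermometer lying flat, 168 mm long, 60 g: white housing 30 wide (x), 60 long (y), 16 mm high; a thin metal probe reaches 108 mm from it to -y (do not grip it). This point is the centre of the housing, 8 mm above its underside; grip across the 30 mm. y runs along the tool from probe to housing.
- marker_mid (a point): Marker pen lying down, white barrel, black cap, 138 mm long, 18 mm thick, 20 g. This point is the middle of its length on its axis, 9 mm above the surface it lies on; y is its long axis (cap at -y; either way round will do in the rest). Grip across the 18 mm at the middle. It can roll: x and z may point anywhere about y.
- label_roll: Roll of white price labels lying flat: round, 60 mm across, 32 mm high, about 70 g; the hole in its middle is closed to fingers. Origin at the centre of its underside, z up.
- pick_cup: Grey cup of wooden tasting picks, about 80 g: 56 mm across at the foot, 64 mm at the rim, which is 62 mm up; the picks reach to 70 mm. Origin at the centre of its underside, z up. Grip round the wall, 40 to 50 mm above its foot.
- thermo_mat: Thermometer's place: fixed dark rubber mat 52 x 186 x 4 mm with a yellow outline: a 36 x 66 mm rectangle for the housing, centred 54 mm from the mat's middle towards its +y end, and a thin stripe for the probe towards -y. Origin at the centre of the underside; the laid housing's centre is at x 0, y +54, z 12 mm in this frame, y along y.
- pen_rest: Marker's place: fixed blue rest, base 34 x 100 x 5 mm, two 12 mm thick blocks at y -40 and +40 mm, each with a 90 degree V notch 32 mm wide at the top (30 mm up), its bottom 14 mm up. Origin at the centre of the underside; the pen lies along y in both notches, its axis 27 mm up. Between the blocks (68 mm clear) the fingers may go down to the 5 mm base.
- roll_mat: Label roll's place: fixed square dark rubber mat 86 x 86 x 4 mm with a yellow ring (65 mm across) painted in the middle. Origin at the centre of the underside; top at 4 mm.
- cup_stand: Cup's place: fixed round dark steel coaster, 82 mm outside, 74 mm inside, rim 12 mm high, inner floor 4 mm high; the cup stands on that floor. Origin at the centre of the underside.
- olive_dish: Small grey dish of olives, 69 mm across, 34 mm high: leave it alone. Origin at the centre of its underside. Ahead of the robot also stands a wire cheese cutter, 150 mm high, its handle reaching forward at y = -0.02 to x = 0.47, 35 to 80 mm up: carry things across at 0.2 m or more.
- cheese_piece: Loose white piece of cheese with a black rind, 64 x 88 x 48 mm, near the front edge: leave it alone. Origin at the centre of its underside.
There are look-alikes about, which are no part of the job. What is shaped like the part that bears thermo_body but green is not meant. Leave any orange look-alike of the label_roll alone.

How it is judged:
At the end, for the whole second after the job is handed in: Thermometer housing within 12 mm of its outline in x and y, pointing the same way within 0.2 rad, on the mat; pen in both notches, middle within 15 mm and 0.15 rad of the rest's; roll flat on its mat within 12 mm of the ring; cup upright on the coaster's floor within 12 mm; all at rest, released (x of thermo_body in the frame of thermo_mat between -0.012 and 0.012 m and y of thermo_body in the frame of thermo_mat between 0.042 and 0.066 m and y of thermo_mat in the frame of thermo_body between -0.069 and -0.039 m and z of thermo_body in the frame of thermo_mat between 0.008 and 0.016 m and angle between the y axis of thermo_body and the y axis of thermo_mat, either way round below 0.2 rad and horizontal distance between marker_mid and pen_rest below 0.015 m and angle between the y axis of marker_mid and the y axis of pen_rest, either way round below 0.15 rad and z of marker_mid in the frame of pen_rest between 0.021 and 0.033 m and horizontal distance between label_roll and roll_mat below 0.012 m and angle between each of label_roll, pick_cup's own z axis and vertical below 0.1 rad and z of label_roll in the frame of roll_mat between 0.001 and 0.007 m and horizontal distance between pick_cup and cup_stand below 0.012 m and z of pick_cup in the frame of cup_stand between 0.001 and 0.007 m and linear speed of each of label_roll, pick_cup below 0.03 m/s); the robot touches nothing.
It fails at once if the dish of olives is moved by more than 20 mm (distance of olive_dish from where it was at the start of the episode above 0.02 m).
It fails at once if the loose piece of cheese is moved by more than 20 mm (distance of cheese_piece from where it was at the start of the episode above 0.02 m).
It fails at once if the cup is tipped by more than 0.7 rad (angle between pick_cup's own z axis and vertical above 0.7 rad).
It also fails if it takes over 112 s, if anything falls off the work surface, if the arm or the gripper's body presses on something with over 40 N, if the wrist force passes 120 N, or if a joint passes its speed limit or range.

## Working session

There is one attempt and no reset: what is moved stays moved. The work goes in short steps, Python scripts to look and compute and a tool call to move; the robot and the scene stay as the last step left them, time stands still between calls to the robot, and variables do not carry over. Pictures are saved under pics/ and viewed, at most 14 in all, crops included, and the job is handed in when it is done.

Besides the shell and the picture viewer there is one more tool, called after "Emit:" in YAML: its name, and indented under it one key for each argument. drive_tool: Moves the arm, as the interface text tells. Its arguments: {"type":"object","properties":{"increments":{"type":"array"}},"required":["increments"]}

```bash
mkdir -p pics
cat > h.py <<'E'
import numpy as np, cv2
from workcell import get_obs, camera, job_done, silhouettes
def ray(c,u,v,z):
    K,V=np.array(c["K"]),np.array(c["view"]); R,t=V[:3,:3],V[:3,3]
    d=R.T@np.linalg.inv(K)@np.array([u,v,1.]); o=-R.T@t
    return o+d*(z-o[2])/d[2]
def proj(c,p):
    K,V=np.array(c["K"]),np.array(c["view"]); q=K@(V[:3,:3]@np.array(p)+V[:3,3]); return q[:2]/q[2]
def save(c,n): cv2.imwrite("pics/"+n+".png",cv2.cvtColor(c["image"],cv2.COLOR_RGB2BGR))
E
cat > s1.py <<'E'
from h import *
o=get_obs(); print(o["clock"],o["eef_pos"],o["tool_rot"],o["grip_width"])
H=dict(thermo_body=.008,marker_mid=.009,label_roll=.016,pick_cup=.03,thermo_mat=.004,pen_rest=.015,roll_mat=.004,cup_stand=.006,olive_dish=.017,cheese_piece=.024)
for n in("top","side"):
    c=camera(n); save(c,n+"0"); V=np.array(c["view"]); print(n,"cam at",(-V[:3,:3].T@V[:3,3]).round(3))
    for q,z in H.items():
        for s in silhouettes(q,c):
            if s["conf"]<.2: continue
            ys,xs=np.nonzero(s["region"]); 
            if len(xs)<5: continue
            P=np.array([ray(c,u,v,z)[:2] for u,v in zip(xs,ys)]); 
            r=cv2.minAreaRect((P*1000).astype(np.float32)); m=c["image"][ys,xs].mean(0).astype(int)
            print(q,round(s["conf"],2),"px",int(xs.mean()),int(ys.mean()),"mean",P.mean(0).round(3),"rect",np.round(r[0]),np.round(r[1]),round(r[2]),"rgb",m)
E
python3 s1.py
```

```text
0.0 [0.11082341 0.48691624 0.23039717] [ 1.11672535e-01  9.93744506e-01 -1.04245516e-03 -1.22228276e-04] 0.08550221660393374
top cam at [0.459 0.056 1.095]
thermo_body 0.84 px 227 143 mean [0.74  0.258] rect [744. 272.] [104.  32.] 74 rgb [ 60 102  55]
thermo_body 0.63 px 185 245 mean [0.516 0.347] rect [516. 319.] [132.  30.] 89 rgb [140 130 108]
marker_mid 0.69 px 213 199 mean [0.617 0.286] rect [616. 287.] [ 18. 137.] 15 rgb [110 102  86]
label_roll 0.94 px 296 235 mean [0.536 0.106] rect [535. 107.] [58. 60.] 89 rgb [180 166 139]
label_roll 0.65 px 243 237 mean [0.533 0.222] rect [534. 222.] [66. 61.] 63 rgb [182  92  20]
pick_cup 0.96 px 298 279 mean [0.442 0.102] rect [442. 103.] [65. 65.] 89 rgb [126 111  86]
thermo_mat 0.95 px 210 288 mean [0.423 0.294] rect [423. 293.] [ 55. 188.] 4 rgb [92 72 20]
thermo_mat 0.62 px 451 168 mean [ 0.679 -0.234] rect [ 679. -232.] [70. 76.] 33 rgb [93 85 61]
pen_rest 0.8 px 445 290 mean [ 0.415 -0.211] rect [ 414. -211.] [ 39. 101.] 4 rgb [ 36  74 130]
roll_mat 0.88 px 408 236 mean [ 0.532 -0.137] rect [ 532. -138.] [88. 87.] 80 rgb [102  78 
[... 1134 characters left out ...]
[ 58. 186.] 6 rgb [93 77 49]
pen_rest 0.91 px 219 204 mean [ 0.422 -0.211] rect [ 416. -209.] [ 61. 100.] 5 rgb [ 58  78 113]
roll_mat 0.63 px 249 244 mean [ 0.536 -0.137] rect [ 535. -137.] [86. 87.] 82 rgb [100  82  50]
cup_stand 0.97 px 192 251 mean [ 0.552 -0.266] rect [ 551. -266.] [84. 82.] 31 rgb [72 68 62]
cup_stand 0.43 px 438 265 mean [0.616 0.287] rect [616. 288.] [ 21. 141.] 16 rgb [114 106  89]
olive_dish 0.92 px 203 293 mean [ 0.675 -0.229] rect [ 674. -229.] [83. 65.] 5 rgb [92 85 66]
cheese_piece 0.98 px 296 183 mean [ 0.368 -0.025] rect [374. -24.] [84. 97.] 88 rgb [122 113  95]
cheese_piece 0.59 px 438 265 mean [0.629 0.282] rect [628. 283.] [ 21. 139.] 15 rgb [114 106  89]
```

View pics/top0.png

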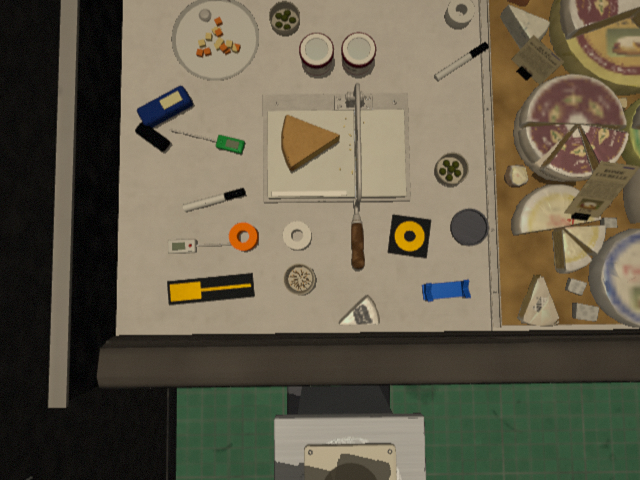

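```bash
python3 -c "
import cv2
a=cv2.imread('pics/top0.png')[90:350,140:330]; cv2.imwrite('pics/crop0.png',cv2.resize(a,None,fx=2.2,fy=2.2,interpolation=cv2.INTER_CUBIC))"
```

```text
(no output)
```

View pics/crop0.png

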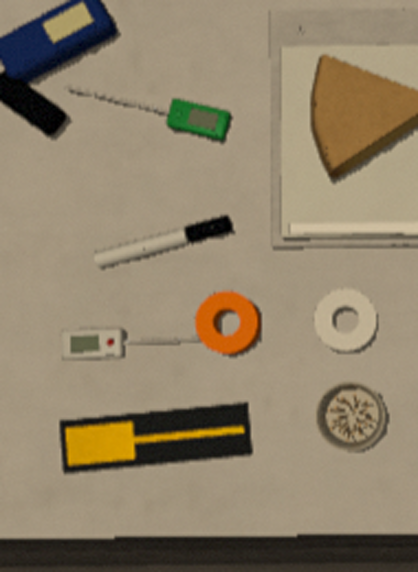

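View pics/side0.png

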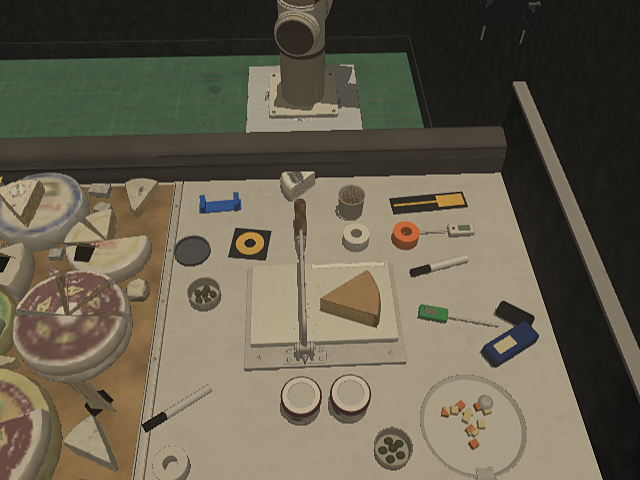

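Candidates:
- **Thermometer:** white at top px (183,246) or green at (230,145). The white one is meant; green is excluded.
- **Roll:** white at (296,235) or orange at (243,237). The white one is meant; the other white roll at (460,12) is the spare at the back.
- **Marker:** (213,199) is meant; the one at (460,62) is the spare.

The crop confirms these. It also shows the white thermometer's probe tip meeting or passing under the orange roll at about (228,244), so I'll check that while refining the poses.

```bash
cat > s2.py <<'E'
from h import *
def pca(P):
    m=P.mean(0); w,v=np.linalg.eigh(np.cov((P-m).T)); d=v[:,1]; d=d*np.sign(d[1]); return m,np.degrees(np.arctan2(d[1],d[0]))
def pts(c,mask,z):
    ys,xs=np.nonzero(mask); return np.array([ray(c,u,v,z)[:2] for u,v in zip(xs,ys)])
def best(c,q,near):
    S=[s for s in silhouettes(q,c) if s["region"].sum()>20]
    return min(S,key=lambda s:np.hypot(*(np.argwhere(s["region"]).mean(0)[::-1]-proj(c,near))))["region"]
for n in("top","side"):
    c=camera(n); im=c["image"].astype(int)
    for q,near,z in(("thermo_body",(.516,.36,.016),.016),("marker_mid",(.617,.287,.009),.009),("thermo_mat",(.423,.293,.004),.004),("pen_rest",(.415,-.211,.02),.02),("label_roll",(.535,.106,.032),.032),("roll_mat",(.532,-.137,.004),.004),("cup_stand",(.551,-.267,.012),.012),("pick_cup",(.442,.102,.062),.062)):
        r=best(c,q,near); P=pts(c,r,z); m,a=pca(P); R=cv2.minAreaRect((P*1000).astype(np.float32))
        print(n,q,m.round(4),round(a,1),"rect",np.round(R[0],1),np.round(R[1]),round(R[2],1))
        if q=="thermo_body":
            k=cv2.morphologyEx(r.astype(np.uint8),cv2.MORPH_OPEN,np.ones((5,5))); P=pts(c,k,z); m,a=pca(P);R=cv2.minAreaRect((P*1000).astype(np.float32)); print("  housing",m.round(4),round(a,1),np.round(R[0]),np.round(R[1]),round(R[2],1))
        if q in("thermo_mat","roll_mat"):
            y=r&(im[...,0]>140)&(im[...,2]<90); m,a=pca(pts(c,y,z)); print("  yellow",m.round(4),round(a,1))
E
python3 s2.py; python3 -c "
import cv2
a=cv2.imread('pics/side0.png')[205:270,380:490]; cv2.imwrite('pics/crop1.png',cv2.resize(a,None,fx=6,fy=6,interpolation=cv2.INTER_CUBIC))"
```

```text
top thermo_body [0.5157 0.342 ] 91.7 rect [515.2 318.4] [ 32. 129.] 0.7
  housing [0.5156 0.3528] 92.1 [516. 353.] [30. 60.] 0.5
top marker_mid [0.6163 0.2864] 104.8 rect [616.  286.3] [ 19. 136.] 14.2
top thermo_mat [0.423  0.2949] 94.9 rect [422.8 294.6] [ 52. 185.] 5.0
  yellow [0.421 0.328] 95.0
top pen_rest [ 0.4148 -0.2097] 94.2 rect [ 414.2 -209.6] [ 39. 101.] 3.8
top label_roll [0.5346 0.1053] 36.0 rect [535.1 105.4] [60. 58.] 44.4
top roll_mat [ 0.5322 -0.1374] 160.2 rect [ 532.3 -137.4] [86. 86.] 81.5
  yellow [ 0.5332 -0.1378] 178.3
top cup_stand [ 0.5499 -0.2665] 101.6 rect [ 550.  -266.3] [82. 78.] 88.1
top pick_cup [0.4425 0.1013] 66.0 rect [442.2 101.2] [63. 63.] 89.3
side thermo_body [0.524  0.3524] 90.8 rect [524.  351.6] [38. 65.] 1.5
  housing [0.5241 0.3525] 90.2 [525. 353.] [64. 36.] 87.6
side marker_mid [0.6189 0.2839] 105.0 rect [618.1 286.2] [ 21. 141.] 14.9
side thermo_mat [0.4271 0.2941] 95.0 rect [426.5 294.3] [ 57. 185.] 3.8
  yellow [0.421  0.3302] 94.8
side pen_rest [ 0.427 -0.21 ] 95.7 rect [ 419.9 -209.8] [59. 97.] 4.8
side label_roll [0.5486 0.105 ] 166.6 rect [550.  106.9] [57. 75.] 85.8
side roll_mat [ 0.536 -0.137] 17.6 rect [ 535.4 -136.9] [87. 88.] 81.0
  yellow [ 0.5328 -0.1368] 132.0
side cup_stand [ 0.5559 -0.266 ] 18.3 rect [ 555.7 -266. ] [84. 85.] 87.6
side pick_cup [0.4673 0.0986] 173.1 rect [468.6 100.8] [ 63. 108.] 86.1
```

View pics/crop1.png

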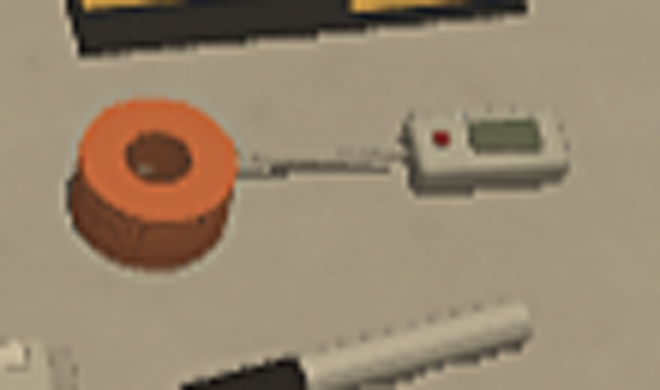

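The crop shows the white thermometer (display at about px (463,228) in the side view) with its probe tip running under the orange roll. I'll pull it straight out along +y before lifting.

Emit:
drive_tool:
  increments:
    - [[34,-11,0],[0,0,-6.3],0.6]
    - [[34,-11,0],[0,0,-6.3],0.6]
    - [[34,-11,0],[0,0,-6.3],0.6]
    - [[34,-11,0],[0,0,-6.3],0.6]
    - [[34,-11,0],[0,0,-6.3],0.6]
    - [[34,-11,0],[0,0,-6.3],0.6]
    - [[34,-11,0],[0,0,-6.3],0.6]
    - [[34,-11,0],[0,0,-6.3],0.6]

```text
clock: 2.67
eef_pos: [0.3846, 0.3987, 0.2314]
tool_rot: [0.527, 0.85, 0.0, 0.0]
ft_force: [-0.5, 0.5, 0.7]
grip_width: 0.0516
grasp_force: 0.0
```

Emit:
drive_tool:
  increments:
    - [[33,-11,-20],[0,0,-6.2],0.6]
    - [[33,-11,-20],[0,0,-6.2],0.6]
    - [[33,-12,-20],[0,0,-6.2],0.6]
    - [[34,-12,-20],[0,0,-6.2],0.6]
    - [[0,0,-20],[0,0,0],0.6]
    - [[0,0,0],[0,0,0],0.6]

```text
clock: 3.17
eef_pos: [0.5153, 0.3504, 0.1257]
tool_rot: [0.696, 0.718, -0.004, -0.001]
ft_force: [-0.4, -0.8, -0.8]
grip_width: 0.0515
grasp_force: 0.0
```

```bash
cat > st.py <<'E'
from h import *
from scipy.spatial.transform import Rotation as Ro
o=get_obs(); R=Ro.from_quat(o["tool_rot"]).as_matrix()
print("t",round(o["clock"],2),"tcp",np.round(o["eef_pos"]*np.float64(1000),1),"head",round(np.degrees(np.arctan2(R[1,1],R[0,1])),1),"z",R[:,2].round(3),"w",round(o["grip_width"],4),"F",np.round(o["ft_force"],1),"g",np.round(o["grasp_force"],1),"q",np.round(o["joint_pos"],2))
E
python3 st.py
```

```text
t 3.17 tcp [515.3 350.4 125.7] head 1.8 z [-0.008 -0.005 -1.   ] w 0.0515 F [-0.4 -0.8 -0.8] g 0.0 q [0.6  0.55 0.19 1.22 0.   2.14]
```

Emit:
drive_tool:
  increments:
    - [[0,1,-35],[0,0,0],0.6]
    - [[0,1,-35],[0,0,0],0.6]
    - [[0,0,-30],[0,0,0],0.6]
    - [[0,0,-15],[0,0,0],0.6]
    - [[0,0,-6],[0,0,0],0.6]
    - [[0,0,0],[0,0,0],0.6]

```text
clock: 3.67
eef_pos: [0.5144, 0.3557, 0.0095]
tool_rot: [0.694, 0.72, -0.001, -0.0]
ft_force: [0.1, 0.6, 0.5]
grip_width: 0.0513
grasp_force: 0.0
```

```bash
python3 st.py
```

```text
t 3.67 tcp [514.4 355.7   9.5] head 2.1 z [-0.002 -0.001 -1.   ] w 0.0513 F [0.1 0.6 0.5] g 0.0 q [0.6  0.66 0.05 0.96 0.   2.14]
```

Emit:
drive_tool:
  increments:
    - [[1,-2,-5],[0,0,0],0.6]
    - [[0,0,0],[0,0,0],0.2]
    - [[0,0,0],[0,0,0],0.1]
    - [[0,0,0],[0,0,0],0.1]
    - [[0,0,0],[0,0,0],0.1]
    - [[0,0,0],[0,0,0],0.1]

```text
clock: 4.17
eef_pos: [0.5181, 0.3543, 0.0073]
tool_rot: [0.695, 0.719, 0.002, 0.0]
ft_force: [-0.8, -0.6, 6.2]
grip_width: 0.028
grasp_force: 61.3
```

Emit:
drive_tool:
  increments:
    - [[0,8,0],[0,0,0],0.1]
    - [[0,8,0],[0,0,0],0.1]
    - [[0,8,0],[0,0,0],0.1]
    - [[0,8,0],[0,0,0],0.1]
    - [[0,8,0],[0,0,0],0.1]
    - [[0,8,0],[0,0,0],0.1]
    - [[0,8,0],[0,0,0],0.1]
    - [[0,0,0],[0,0,0],0.1]

```text
clock: 4.83
eef_pos: [0.5183, 0.4103, 0.0073]
tool_rot: [0.695, 0.719, 0.001, 0.001]
ft_force: [0.0, -1.8, 6.1]
grip_width: 0.0281
grasp_force: 61.4
```

```bash
python3 st.py; python3 -c "
from h import *
c=camera('side')
cv2.imwrite('pics/crop2.png',cv2.resize(c['image'][170:300,360:520,::-1],None,fx=4,fy=4))"
```

```text
t 4.83 tcp [518.3 410.3   7.3] head 2.0 z [ 0.003  0.001 -1.   ] w 0.0281 F [ 0.  -1.8  6.1] g 61.4 q [ 0.67  0.72  0.16  1.01 -0.    2.21]
```

View pics/crop2.png

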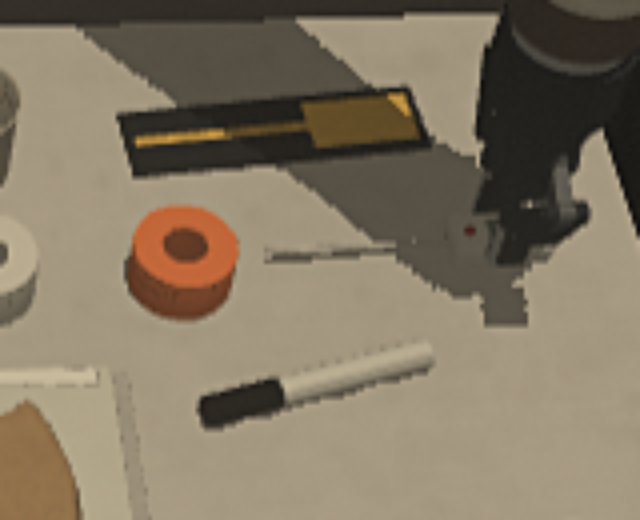

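The probe is now clear of the orange roll (tip at about px (426,233) in the side view) and the roll has not moved. Next I'll carry the thermometer to the mat.

Emit:
drive_tool:
  increments:
    - [[0,0,25],[0,0,0],0.1]
    - [[0,0,25],[0,0,0],0.1]
    - [[-33,-20,0],[0,0,1],0.1]
    - [[-34,-20,0],[0,0,1],0.1]
    - [[-33,-21,0],[0,0,1],0.1]
    - [[0,0,0],[0,0,0],0.1]
    - [[0,0,0],[0,0,0],0.1]

```text
clock: 5.47
eef_pos: [0.4133, 0.3457, 0.0545]
tool_rot: [0.676, 0.737, -0.003, -0.0]
ft_force: [0.9, 1.2, -0.5]
grip_width: 0.0281
grasp_force: 60.6
```

```bash
python3 st.py
```

```text
t 5.47 tcp [413.3 345.7  54.5] head 5.0 z [-0.004 -0.003 -1.   ] w 0.0281 F [ 0.9  1.2 -0.5] g 60.6 q [ 0.7   0.46 -0.17  0.95 -0.    2.18]
```

Emit:
drive_tool:
  increments:
    - [[0,0,-20],[0,0,0],0.1]
    - [[0,0,0],[0,0,0],0.1]

```text
clock: 5.63
eef_pos: [0.4172, 0.3487, 0.034]
tool_rot: [0.676, 0.737, -0.0, -0.0]
ft_force: [0.2, -0.9, -0.8]
grip_width: 0.0279
grasp_force: 60.6
```

Emit:
drive_tool:
  increments:
    - [[0,0,0],[0,0,0],0.1]

```text
clock: 5.72
eef_pos: [0.4176, 0.3489, 0.0352]
tool_rot: [0.676, 0.737, -0.0, -0.0]
ft_force: [-0.3, -1.3, -0.3]
grip_width: 0.0275
grasp_force: 60.6
```

Emit:
drive_tool:
  increments:
    - [[0,0,0],[0,0,0],0.1]

```text
clock: 5.8
eef_pos: [0.4181, 0.3493, 0.0358]
tool_rot: [0.676, 0.737, 0.001, 0.0]
ft_force: [0.4, -0.6, 0.2]
grip_width: 0.0278
grasp_force: 60.6
```

Emit:
drive_tool:
  increments:
    - [[0,0,-12],[0,0,0],0.1]
    - [[0,0,-8],[0,0,0],0.1]
    - [[0,0,-4],[0,0,0],0.1]
    - [[0,0,0],[0,0,0],0.1]
    - [[0,0,0],[0,0,0],0.1]
    - [[0,0,0],[0,0,0],0.5]
    - [[0,0,0],[0,0,0],0.5]
    - [[0,0,0],[0,0,0],0.5]

```text
clock: 6.47
eef_pos: [0.4171, 0.3486, 0.0114]
tool_rot: [0.676, 0.737, 0.0, 0.0]
ft_force: [0.2, -1.1, -0.6]
grip_width: 0.0427
grasp_force: 0.0
```

```bash
python3 st.py
```

```text
t 6.47 tcp [417.1 348.6  11.4] head 5.0 z [ 0.  0. -1.] w 0.0427 F [ 0.2 -1.1 -0.6] g 0.0 q [ 0.7   0.52 -0.2   0.85 -0.    2.18]
```

Emit:
drive_tool:
  increments:
    - [[0,0,35],[0,0,0],0.5]
    - [[0,0,35],[0,0,0],0.5]
    - [[20,-6,20],[0,0,0],0.5]
    - [[36,-11,10],[0,0,2],0.5]
    - [[36,-11,0],[0,0,2],0.5]
    - [[36,-11,0],[0,0,2],0.5]
    - [[36,-11,0],[0,0,2],0.5]
    - [[35,-12,0],[0,0,2],0.5]

```text
clock: 7.13
eef_pos: [0.6176, 0.286, 0.1116]
tool_rot: [0.608, 0.794, 0.0, 0.0]
ft_force: [0.8, 0.5, 1.4]
grip_width: 0.0425
grasp_force: 0.0
```

Emit:
drive_tool:
  increments:
    - [[0,0,-30],[0,0,0],0.5]
    - [[0,0,-30],[0,0,0],0.5]
    - [[0,0,0],[0,0,0],0.5]
    - [[0,0,0],[0,0,0],0.5]
    - [[0,0,0],[0,0,0],0.5]

```text
clock: 7.55
eef_pos: [0.6161, 0.2869, 0.0523]
tool_rot: [0.609, 0.793, 0.0, 0.0]
ft_force: [-0.6, -0.1, 0.2]
grip_width: 0.043
grasp_force: 0.0
```

```bash
python3 st.py
```

```text
t 7.55 tcp [616.1 286.9  52.3] head 15.0 z [ 0.001  0.    -1.   ] w 0.043 F [-0.6 -0.1  0.2] g 0.0 q [ 0.44  0.71  0.27  1.13 -0.    1.74]
```

Emit:
drive_tool:
  increments:
    - [[0,0,-25],[0,0,0],0.5]
    - [[0,0,-14],[0,0,0],0.5]
    - [[0,0,-7],[0,0,0],0.5]
    - [[0,0,0],[0,0,0],0.5]
    - [[0,0,0],[0,0,0],0]
    - [[0,0,0],[0,0,0],0]
    - [[0,0,0],[0,0,0],0]
    - [[0,0,0],[0,0,0],0]

```text
clock: 8.22
eef_pos: [0.6173, 0.2874, 0.0078]
tool_rot: [0.609, 0.793, 0.002, 0.001]
ft_force: [-0.2, 1.2, 6.2]
grip_width: 0.0138
grasp_force: 58.9
```

Emit:
drive_tool:
  increments:
    - [[0,0,0],[0,0,0],0]
    - [[0,0,10],[0,0,0],0]
    - [[0,0,20],[0,0,0],0]
    - [[0,0,30],[0,0,0],0]
    - [[0,0,40],[0,0,0],0]
    - [[0,0,40],[0,0,0],0]
    - [[0,0,40],[0,0,0],0]
    - [[0,0,30],[0,0,0],0]

```text
clock: 8.88
eef_pos: [0.6165, 0.2867, 0.2204]
tool_rot: [0.609, 0.793, 0.002, 0.001]
ft_force: [0.7, 0.9, 0.5]
grip_width: 0.0139
grasp_force: 58.9
```

```bash
python3 st.py
```

```text
t 8.88 tcp [616.5 286.7 220.4] head 15.0 z [ 0.004  0.002 -1.   ] w 0.0139 F [0.7 0.9 0.5] g 58.9 q [ 0.44  0.62  0.56  1.5  -0.    1.74]
```

Emit:
drive_tool:
  increments:
    - [[-14,-35,5],[0,0,-1],0]
    - [[-14,-35,5],[0,0,-1],0]
    - [[-14,-35,5],[0,0,-1],0]
    - [[-14,-35,0],[0,0,-1],0]
    - [[-14,-35,0],[0,0,-1],0]
    - [[-14,-35,0],[0,0,-1],0]
    - [[-14,-35,0],[0,0,-1],0]
    - [[-14,-35,0],[0,0,-1],0]

```text
clock: 9.55
eef_pos: [0.5029, 0.005, 0.2312]
tool_rot: [0.663, 0.749, 0.0, 0.0]
ft_force: [0.8, -0.4, -0.3]
grip_width: 0.0139
grasp_force: 58.9
```

Emit:
drive_tool:
  increments:
    - [[-15,-36,0],[0,0,-1],0]
    - [[-15,-36,0],[0,0,-1],0]
    - [[-15,-36,0],[0,0,-0.5],0]
    - [[-15,-36,0],[0,0,0],0]
    - [[-15,-36,0],[0,0,0],0]
    - [[-15,-36,0],[0,0,0],0]
    - [[0,0,-30],[0,0,0],0]
    - [[0,0,-40],[0,0,0],0]

```text
clock: 10.22
eef_pos: [0.4161, -0.2136, 0.1639]
tool_rot: [0.681, 0.732, 0.001, 0.005]
ft_force: [1.1, -0.6, -0.9]
grip_width: 0.0137
grasp_force: 58.9
```

Emit:
drive_tool:
  increments:
    - [[0,0,-40],[0,0,0],0]
    - [[0,0,-30],[0,0,0],0]
    - [[0,0,0],[0,0,0],0]
    - [[0,0,0],[0,0,0],0]
    - [[0,0,0],[0,0,0],0]

```text
clock: 10.63
eef_pos: [0.4154, -0.2101, 0.0923]
tool_rot: [0.679, 0.734, 0.0, 0.001]
ft_force: [-0.1, 0.1, 0.7]
grip_width: 0.0142
grasp_force: 58.9
```

```bash
python3 st.py;  python3 - <<'E'
from h import *
a=camera('side')['image'][160:260,160:310,::-1]; b=camera('top')['image'][230:340,380:510,::-1]
cv2.imwrite('pics/crop3.png',np.vstack([cv2.resize(a,(400,290)),cv2.resize(b,(400,300))]))
E
```

```text
t 10.63 tcp [ 415.4 -210.1   92.3] head 4.5 z [ 0.003 -0.001 -1.   ] w 0.0142 F [-0.1  0.1  0.7] g 58.9 q [-0.47  0.28 -0.32  0.96 -0.    1.02]
```

View pics/crop3.png

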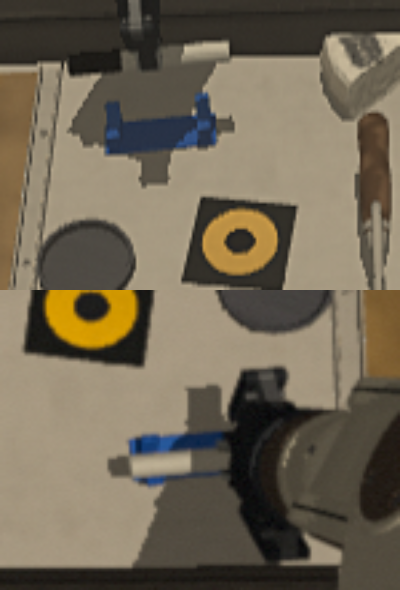

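Pen held level above the rest (side crop: pen ends at both sides of the blue blocks). Lowering it.

Emit:
drive_tool:
  increments:
    - [[-1,0,-30],[0,0,0],0]
    - [[0,0,-20],[0,0,0],0]
    - [[0,0,-8],[0,0,0],0]
    - [[0,0,-5],[0,0,0],0]
    - [[0,0,-3],[0,0,0],0]
    - [[0,0,0],[0,0,0],0]
    - [[0,0,0],[0,0,0],0]

```text
clock: 11.32
eef_pos: [0.4149, -0.21, 0.0257]
tool_rot: [0.679, 0.734, 0.001, 0.002]
ft_force: [2.4, 1.4, 1.1]
grip_width: 0.014
grasp_force: 58.9
```

```bash
python3 st.py
```

```text
t 11.32 tcp [ 414.9 -210.    25.7] head 4.5 z [ 0.004 -0.001 -1.   ] w 0.014 F [2.4 1.4 1.1] g 58.9 q [-0.47  0.37 -0.41  0.79  0.    1.02]
```

Emit:
drive_tool:
  increments:
    - [[0,0,-1],[0,0,0],0]
    - [[0,0,0],[0,0,0],0.25]
    - [[0,0,0],[0,0,0],0.4]
    - [[0,0,0],[0,0,0],0.45]
    - [[0,0,0],[0,0,0],0.45]
    - [[0,0,20],[0,0,0],0.45]
    - [[0,0,40],[0,0,0],0.45]
    - [[0,0,40],[0,0,0],0.45]

```text
clock: 11.98
eef_pos: [0.4108, -0.2086, 0.1228]
tool_rot: [0.679, 0.734, -0.001, -0.003]
ft_force: [1.3, -0.9, -0.1]
grip_width: 0.0384
grasp_force: 0.0
```

Emit:
drive_tool:
  increments:
    - [[0,10,41],[0,0,7],1]
    - [[0,20,41],[0,0,7],1]
    - [[0,35,25],[0,0,7],1]
    - [[0,38,0],[0,0,7],1]
    - [[0,38,0],[0,0,7],1]
    - [[5,38,0],[0,0,7],1]
    - [[5,38,0],[0,0,7],1]
    - [[10,38,0],[0,0,7],1]

```text
clock: 12.65
eef_pos: [0.4318, 0.044, 0.2256]
tool_rot: [0.252, 0.968, -0.0, -0.0]
ft_force: [0.7, -0.0, 1.3]
grip_width: 0.0854
grasp_force: 0.0
```

```bash
python3 st.py;  python3 - <<'E'
from h import *
s=camera('side'); save(s,'side4'); t=camera('top'); save(t,'top4')
for c in(s,t):
    print([(round(x["conf"],2),x["bbox"],ray(c,*np.argwhere(x["region"]).mean(0)[::-1],.027).round(4)) for x in silhouettes('marker_mid',c)])
a=s['image'][160:260,160:310,::-1]; b=t['image'][230:340,380:510,::-1]
cv2.imwrite('pics/crop4.png',np.vstack([cv2.resize(a,(400,290)),cv2.resize(b,(400,300))]))
E
```

```text
t 12.65 tcp [431.8  44.  225.6] head 60.8 z [-0.001 -0.    -1.   ] w 0.0854 F [ 0.7 -0.   1.3] g 0.0 q [ 0.1   0.11 -0.17  1.29 -0.    0.61]
[(0.71, [190.3, 194.3, 251.4, 206.9], array([ 0.4169, -0.2123,  0.027 ]))]
[(0.84, [417.4, 284.2, 482.5, 295.0], array([ 0.4151, -0.2159,  0.027 ]))]
```

View pics/crop4.png

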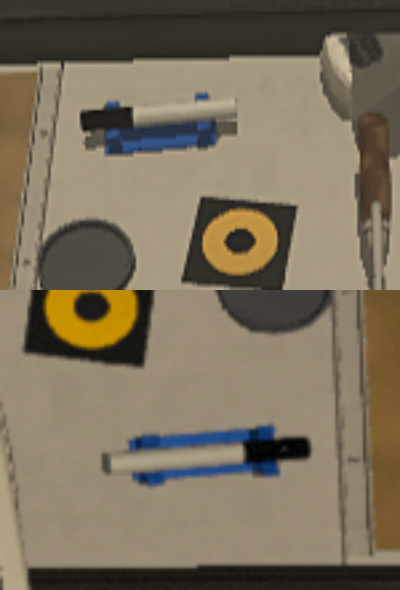

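The pen sits in both notches, its middle about 4 mm off (top px 417–482, row 290). Next is the cup.

Emit:
drive_tool:
  increments:
    - [[2,11,0],[0,0,6],1]
    - [[2,11,0],[0,0,6],1]
    - [[2,11,0],[0,0,6],1]
    - [[1,12,-20],[0,0,6],1]
    - [[1,11,-30],[0,0,5],1]
    - [[0,0,-40],[0,0,0],1]
    - [[0,0,0],[0,0,0],1]
    - [[0,0,0],[0,0,0],1]

```text
clock: 13.52
eef_pos: [0.4387, 0.0966, 0.1339]
tool_rot: [0.006, 1.0, -0.001, -0.003]
ft_force: [0.4, -0.1, 0.0]
grip_width: 0.0854
grasp_force: 0.0
```

Emit:
drive_tool:
  increments:
    - [[0,0,0],[0,0,0],1]
    - [[0,0,0],[0,0,0],1]

```text
clock: 13.68
eef_pos: [0.4429, 0.0981, 0.1378]
tool_rot: [0.006, 1.0, 0.0, 0.002]
ft_force: [0.3, 0.2, 0.8]
grip_width: 0.085
grasp_force: 0.0
```

```bash
python3 st.py
```

```text
t 13.68 tcp [442.9  98.1 137.8] head 89.4 z [ 0.004  0.001 -1.   ] w 0.085 F [0.3 0.2 0.8] g 0.0 q [ 0.22  0.21 -0.29  1.07 -0.    0.23]
```

Emit:
drive_tool:
  increments:
    - [[0,3,-20],[0,0,0],1]
    - [[0,0,-30],[0,0,0],1]
    - [[0,0,-25],[0,0,0],1]
    - [[0,0,-18],[0,0,0],1]
    - [[0,0,-8],[0,0,0],1]
    - [[0,0,-3],[0,0,0],1]
    - [[0,0,0],[0,0,0],1]
    - [[0,0,0],[0,0,0],1]

```text
clock: 14.35
eef_pos: [0.4426, 0.1018, 0.033]
tool_rot: [0.005, 1.0, 0.0, 0.002]
ft_force: [0.1, 0.1, -0.6]
grip_width: 0.0858
grasp_force: 0.0
```

Emit:
drive_tool:
  increments:
    - [[0,0,0],[0,0,0],0.8]
    - [[0,0,0],[0,0,0],0.7]
    - [[0,0,0],[0,0,0],0.5]
    - [[0,0,0],[0,0,0],0.5]
    - [[0,0,0],[0,0,0],0.5]
    - [[0,0,0],[0,0,0],0.5]

```text
clock: 14.85
eef_pos: [0.4423, 0.1017, 0.0334]
tool_rot: [0.005, 1.0, 0.0, 0.002]
ft_force: [-2.0, -0.3, 7.9]
grip_width: 0.0623
grasp_force: 63.4
```

```bash
python3 st.py
```

```text
t 14.85 tcp [442.3 101.7  33.4] head 89.5 z [ 0.003  0.    -1.   ] w 0.0623 F [-2.  -0.3  7.9] g 63.4 q [ 0.23  0.34 -0.43  0.8  -0.    0.24]
```

Emit:
drive_tool:
  increments:
    - [[0,0,10],[0,0,0],0.5]
    - [[0,0,22],[0,0,0],0.5]
    - [[0,0,33],[0,0,0],0.5]
    - [[0,0,38],[0,0,0],0.5]
    - [[0,0,38],[0,0,0],0.5]
    - [[0,0,36],[0,0,0],0.5]
    - [[0,0,20],[0,0,0],0.5]
    - [[0,0,10],[0,0,0],0.5]

```text
clock: 15.52
eef_pos: [0.4427, 0.102, 0.2431]
tool_rot: [0.005, 1.0, 0.001, 0.004]
ft_force: [0.5, 0.9, -1.8]
grip_width: 0.062
grasp_force: 65.6
```

Emit:
drive_tool:
  increments:
    - [[4,-14,0],[0,0,-3],0.5]
    - [[7,-24,0],[0,0,-4],0.5]
    - [[9,-31,0],[0,0,-5],0.5]
    - [[10,-34,0],[0,0,-5],0.5]
    - [[10,-34,0],[0,0,-5],0.5]
    - [[10,-34,0],[0,0,-5],0.5]
    - [[10,-34,0],[0,0,-5],0.5]
    - [[10,-34,0],[0,0,-5],0.5]

```text
clock: 16.18
eef_pos: [0.5111, -0.1391, 0.239]
tool_rot: [0.324, 0.946, 0.0, 0.0]
ft_force: [-0.1, -1.2, -1.6]
grip_width: 0.0622
grasp_force: 65.6
```

Emit:
drive_tool:
  increments:
    - [[10,-34,0],[0,0,-5],0.5]
    - [[10,-34,0],[0,0,-5],0.5]
    - [[8,-28,0],[0,0,-5],0.5]
    - [[6,-20,0],[0,0,-5],0.5]
    - [[4,-13,0],[0,0,-3],0.5]
    - [[0,0,0],[0,0,0],0.5]
    - [[0,0,0],[0,0,0],0.5]
    - [[0,0,0],[0,0,0],0.5]

```text
clock: 16.85
eef_pos: [0.5487, -0.2657, 0.2385]
tool_rot: [0.503, 0.864, 0.0, -0.0]
ft_force: [-0.4, 0.4, -0.2]
grip_width: 0.0618
grasp_force: 65.6
```

```bash
python3 st.py
```

```text
t 16.85 tcp [ 548.7 -265.7  238.5] head 29.5 z [-0.     0.001 -1.   ] w 0.0618 F [-0.4  0.4 -0.2] g 65.6 q [-0.45  0.46  0.34  1.45  0.    0.6 ]
```

Emit:
drive_tool:
  increments:
    - [[1,-1,-15],[0,0,0],0.5]
    - [[0,0,-30],[0,0,0],0.5]
    - [[0,0,-38],[0,0,0],0.5]
    - [[0,0,-38],[0,0,0],0.5]
    - [[0,0,-35],[0,0,0],0.5]
    - [[0,0,-20],[0,0,0],0.5]
    - [[0,0,-10],[0,0,0],0.5]
    - [[0,0,0],[0,0,0],0.5]

```text
clock: 17.52
eef_pos: [0.5482, -0.2654, 0.0501]
tool_rot: [0.503, 0.864, -0.0, -0.003]
ft_force: [0.5, 1.0, -1.1]
grip_width: 0.062
grasp_force: 65.5
```

Emit:
drive_tool:
  increments:
    - [[0,0,0],[0,0,0],0.5]
    - [[0,0,0],[0,0,0],0.5]

```text
clock: 17.68
eef_pos: [0.5517, -0.2678, 0.0549]
tool_rot: [0.504, 0.864, 0.0, 0.002]
ft_force: [0.1, 0.5, -0.6]
grip_width: 0.0621
grasp_force: 65.6
```

```bash
python3 st.py;  python3 - <<'E'
from h import *
s=camera('side')
for x in silhouettes('pick_cup',s)+silhouettes('cup_stand',s): print(round(x["conf"],2),np.round(x["bbox"]))
print(proj(s,(.55,-.2665,.004)),proj(s,(.55,-.2665,.074)))
cv2.imwrite('pics/crop5.png',cv2.resize(s['image'][170:290,140:280,::-1],None,fx=4,fy=4))
E
```

```text
t 17.68 tcp [ 551.7 -267.8   54.9] head 29.5 z [ 0.004 -0.002 -1.   ] w 0.0621 F [ 0.1  0.5 -0.6] g 65.6 q [-0.45  0.58  0.05  1.03  0.    0.6 ]
0.71 [171. 222. 201. 254.]
0.39 [397. 189. 466. 204.]
0.73 [177. 237. 212. 268.]
[192.03207912 250.81549832] [186.73313206 231.48768947]
```

View pics/crop5.png

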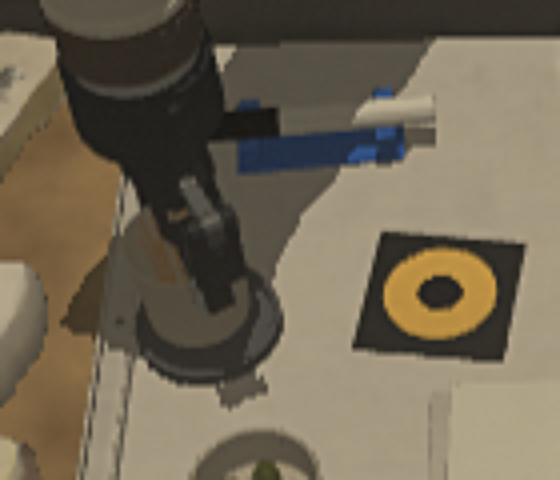

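Cup held upright over the coaster (cup px 171–201, coaster px 174–211, as projected for its height). Lowering it.

Emit:
drive_tool:
  increments:
    - [[-1,1,-8],[0,0,0],0.5]
    - [[0,0,-5],[0,0,0],0.5]
    - [[0,0,-3],[0,0,0],0.5]
    - [[0,0,-1],[0,0,0],0.5]
    - [[0,0,0],[0,0,0],0.5]
    - [[0,0,0],[0,0,0],0.5]

```text
clock: 18.33
eef_pos: [0.5489, -0.2667, 0.0375]
tool_rot: [0.504, 0.864, -0.0, 0.001]
ft_force: [-4.5, 1.8, 12.9]
grip_width: 0.0623
grasp_force: 66.7
```

```bash
python3 st.py
```

```text
t 18.33 tcp [ 548.9 -266.7   37.5] head 29.5 z [ 0.001 -0.001 -1.   ] w 0.0623 F [-4.5  1.8 12.9] g 66.7 q [-0.45  0.6   0.02  0.99 -0.    0.6 ]
```

Emit:
drive_tool:
  increments:
    - [[0,0,1],[0,0,0],0.8]
    - [[0,0,0],[0,0,0],0.95]
    - [[0,0,0],[0,0,0],1]
    - [[0,0,0],[0,0,0],1]
    - [[0,0,0],[0,0,0],1]
    - [[0,0,10],[0,0,0],1]
    - [[0,0,25],[0,0,0],1]
    - [[0,0,40],[0,0,0],1]

```text
clock: 19.0
eef_pos: [0.5459, -0.2649, 0.1082]
tool_rot: [0.504, 0.864, -0.0, -0.005]
ft_force: [0.2, 0.3, -0.1]
grip_width: 0.0851
grasp_force: 0.0
```

Emit:
drive_tool:
  increments:
    - [[0,0,40],[0,0,0],1]
    - [[0,0,40],[0,0,0],1]
    - [[0,20,35],[0,0,5],1]
    - [[0,34,0],[0,0,6],1]
    - [[0,34,0],[0,0,6],1]
    - [[0,34,0],[0,0,6],1]
    - [[0,34,0],[0,0,6],1]
    - [[0,34,0],[0,0,6],1]

```text
clock: 19.67
eef_pos: [0.5487, -0.075, 0.2274]
tool_rot: [0.219, 0.976, 0.0, 0.001]
ft_force: [0.9, -0.2, 0.1]
grip_width: 0.0855
grasp_force: 0.0
```

Emit:
drive_tool:
  increments:
    - [[-2,34,0],[0,0,6],1]
    - [[-2,34,0],[0,0,6],1]
    - [[-2,34,0],[0,0,6],1]
    - [[-2,34,0],[0,0,7],1]
    - [[-2,34,0],[0,0,0],1]
    - [[-3,12,0],[0,0,0],1]
    - [[0,0,-30],[0,0,0],1]
    - [[0,0,0],[0,0,0],1]

```text
clock: 20.33
eef_pos: [0.5331, 0.1061, 0.1928]
tool_rot: [0.004, 1.0, -0.001, -0.003]
ft_force: [-1.5, -0.8, -1.4]
grip_width: 0.0855
grasp_force: 0.0
```

Emit:
drive_tool:
  increments:
    - [[0,0,0],[0,0,0],1]
    - [[0,0,0],[0,0,0],1]

```text
clock: 20.5
eef_pos: [0.5362, 0.1049, 0.1973]
tool_rot: [0.005, 1.0, -0.0, 0.0]
ft_force: [0.6, -0.2, 0.3]
grip_width: 0.0856
grasp_force: 0.0
```

```bash
python3 st.py;  python3 - <<'E'
from h import *
s=camera('side'); save(s,'side6')
for x in silhouettes('pick_cup',s): print(round(x["conf"],2),np.round(x["bbox"]))
cv2.imwrite('pics/crop6.png',cv2.resize(s['image'][170:290,140:280,::-1],None,fx=4,fy=4))
E
```

```text
t 20.5 tcp [536.2 104.9 197.3] head 89.4 z [ 0. -0. -1.] w 0.0856 F [ 0.6 -0.2  0.3] g 0.0 q [ 0.19  0.35  0.06  1.29 -0.    0.2 ]
```

View pics/crop6.png

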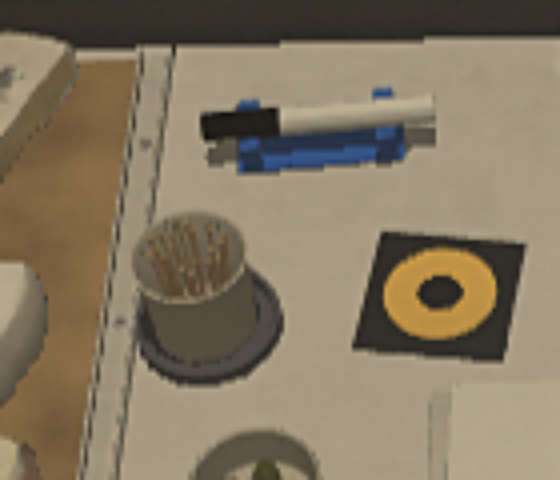

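The cup stands upright inside the coaster (cup foot at about px (190,255) in the side view). Next is the white roll.

Emit:
drive_tool:
  increments:
    - [[-1,0,-40],[0,0,0],1]
    - [[0,0,-40],[0,0,0],1]
    - [[0,0,-40],[0,0,0],1]
    - [[0,0,-35],[0,0,0],1]
    - [[0,0,-25],[0,0,0],1]
    - [[0,0,-12],[0,0,0],1]
    - [[0,0,-4],[0,0,0],1]
    - [[0,0,0],[0,0,0],1]

```text
clock: 21.27
eef_pos: [0.5351, 0.105, 0.0001]
tool_rot: [0.005, 1.0, -0.0, -0.0]
ft_force: [-1.0, 1.0, 0.6]
grip_width: 0.0854
grasp_force: 0.0
```

Emit:
drive_tool:
  increments:
    - [[0,0,0],[0,0,0],1]
    - [[0,0,0],[0,0,0],0.75]
    - [[0,0,0],[0,0,0],0.5]
    - [[0,0,0],[0,0,0],0.5]
    - [[0,0,0],[0,0,0],0.5]
    - [[0,0,0],[0,0,0],0.5]

```text
clock: 21.77
eef_pos: [0.5366, 0.1059, 0.0026]
tool_rot: [0.005, 1.0, 0.0, 0.002]
ft_force: [-0.7, -0.9, 4.9]
grip_width: 0.0581
grasp_force: 64.9
```

```bash
python3 st.py
```

```text
t 21.77 tcp [536.6 105.9   2.6] head 89.5 z [ 0.004  0.001 -1.   ] w 0.0581 F [-0.7 -0.9  4.9] g 64.9 q [ 0.19  0.53 -0.21  0.83 -0.    0.2 ]
```

Emit:
drive_tool:
  increments:
    - [[0,0,12],[0,0,0],0.5]
    - [[0,0,25],[0,0,0],0.5]
    - [[0,0,38],[0,0,0],0.5]
    - [[0,0,40],[0,0,0],0.5]
    - [[0,0,40],[0,0,0],0.5]
    - [[0,0,40],[0,0,0],0.5]
    - [[0,0,25],[0,0,0],0.5]
    - [[0,0,10],[0,0,0],0.5]

```text
clock: 22.43
eef_pos: [0.5372, 0.1061, 0.2366]
tool_rot: [0.005, 1.0, 0.001, 0.005]
ft_force: [0.3, -0.1, -0.7]
grip_width: 0.0586
grasp_force: 64.5
```

Emit:
drive_tool:
  increments:
    - [[0,-20,0],[0,0,0],0.5]
    - [[0,-35,0],[0,0,0],0.5]
    - [[-1,-38,0],[0,0,0],0.5]
    - [[-1,-38,0],[0,0,0],0.5]
    - [[-1,-38,0],[0,0,0],0.5]
    - [[0,-35,0],[0,0,0],0.5]
    - [[0,-25,0],[0,0,0],0.5]
    - [[0,-14,0],[0,0,0],0.5]

```text
clock: 23.1
eef_pos: [0.5311, -0.1403, 0.2295]
tool_rot: [0.006, 1.0, -0.0, -0.001]
ft_force: [0.7, 1.3, -0.9]
grip_width: 0.0584
grasp_force: 64.5
```

Emit:
drive_tool:
  increments:
    - [[0,0,-15],[0,0,0],0.5]
    - [[0,0,-35],[0,0,0],0.5]
    - [[0,0,-40],[0,0,0],0.5]
    - [[0,0,-40],[0,0,0],0.5]
    - [[0,0,-40],[0,0,0],0.5]
    - [[0,0,-20],[0,0,0],0.5]
    - [[0,0,-10],[0,0,0],0.5]
    - [[0,0,0],[0,0,0],0.5]

```text
clock: 23.77
eef_pos: [0.5295, -0.1362, 0.0275]
tool_rot: [0.004, 1.0, 0.001, -0.003]
ft_force: [0.1, -0.4, 0.2]
grip_width: 0.0587
grasp_force: 64.6
```

Emit:
drive_tool:
  increments:
    - [[0,0,0],[0,0,0],0.5]
    - [[0,0,0],[0,0,0],0.5]
    - [[0,0,0],[0,0,0],0.5]

```text
clock: 24.02
eef_pos: [0.5339, -0.1378, 0.0327]
tool_rot: [0.004, 1.0, -0.001, 0.002]
ft_force: [0.4, -0.3, -0.6]
grip_width: 0.0585
grasp_force: 64.6
```

```bash
python3 st.py
```

```text
t 24.02 tcp [ 533.9 -137.8   32.7] head 89.5 z [ 0.004 -0.001 -1.   ] w 0.0585 F [ 0.4 -0.3 -0.6] g 64.6 q [-0.25  0.5  -0.17  0.9   0.   -0.24]
```

Emit:
drive_tool:
  increments:
    - [[-1,0,-12],[0,0,0],0.5]
    - [[0,0,-8],[0,0,0],0.5]
    - [[0,0,-5],[0,0,0],0.5]
    - [[0,0,-2],[0,0,0],0.5]
    - [[0,0,0],[0,0,0],0.5]
    - [[0,0,0],[0,0,0],0.5]

```text
clock: 24.52
eef_pos: [0.5314, -0.1375, 0.0066]
tool_rot: [0.005, 1.0, -0.0, 0.001]
ft_force: [-6.3, 1.2, 17.2]
grip_width: 0.0585
grasp_force: 66.4
```

```bash
python3 st.py
```

```text
t 24.52 tcp [ 531.4 -137.5    6.6] head 89.5 z [ 0.002 -0.    -1.   ] w 0.0585 F [-6.3  1.2 17.2] g 66.4 q [-0.25  0.53 -0.19  0.84  0.   -0.24]
```

Seated. Now I'll release, retreat up and back, and check all four from both views.

Emit:
drive_tool:
  increments:
    - [[0,0,1],[0,0,0],0.8]
    - [[0,0,0],[0,0,0],0.95]
    - [[0,0,0],[0,0,0],1]
    - [[0,0,0],[0,0,0],1]
    - [[0,0,10],[0,0,0],1]
    - [[0,0,25],[0,0,0],1]
    - [[0,0,40],[0,0,0],1]
    - [[0,0,40],[0,0,0],1]

```text
clock: 25.18
eef_pos: [0.5295, -0.137, 0.1198]
tool_rot: [0.005, 1.0, 0.001, -0.002]
ft_force: [1.2, -0.1, 0.4]
grip_width: 0.0853
grasp_force: 0.0
```

Emit:
drive_tool:
  increments:
    - [[0,0,40],[0,0,0],1]
    - [[0,0,40],[0,0,0],1]
    - [[-20,30,30],[0,0,0],1]
    - [[-30,30,30],[0,0,0],1]
    - [[-30,30,0],[0,0,0],1]
    - [[-30,30,0],[0,0,0],1]
    - [[-30,30,0],[0,0,0],1]
    - [[0,0,0],[0,0,0],1]

```text
clock: 25.85
eef_pos: [0.3949, 0.005, 0.2506]
tool_rot: [0.002, 1.0, 0.001, -0.002]
ft_force: [-0.7, -0.2, 1.1]
grip_width: 0.0854
grasp_force: 0.0
```

```bash
python3 st.py; sed -e 's/(.516,.36,.016)/(.418,.35,.02)/; s/),.016),/),.02),/; s/(.617,.287,.009),.009/(.4145,-.21,.027),.027/; s/(.535,.106,.032),.032/(.533,-.137,.036),.036/; s/(.442,.102,.062),.062/(.55,-.267,.066),.066/' s2.py > s3.py; python3 s3.py
python3 - <<'E'
from h import *
save(camera('side'),'side7'); save(camera('top'),'top7')
E
```

```text
t 25.85 tcp [394.9   5.  250.6] head 89.8 z [-0.004  0.002 -1.   ] w 0.0854 F [-0.7 -0.2  1.1] g 0.0 q [ 0.01  0.03 -0.2   1.35  0.    0.02]
top thermo_body [0.417  0.3472] 94.7 rect [417.  346.7] [28. 60.] 5.3
  housing [0.4169 0.3475] 94.1 [417. 347.] [27. 57.] 0.5
top marker_mid [ 0.4161 -0.2311] 94.3 rect [ 416.1 -230.1] [ 21. 102.] 6.4
top thermo_mat [0.4242 0.2849] 94.3 rect [422.4 295. ] [ 55. 188.] 4.4
  yellow [0.4289 0.3039] 88.8
top pen_rest [ 0.4201 -0.217 ] 86.3 rect [ 418.7 -210.1] [102.  40.] 89.3
top label_roll [ 0.5307 -0.1348] 125.6 rect [ 531.4 -135.9] [64. 61.] 89.3
top roll_mat [ 0.5335 -0.1345] 173.7 rect [ 532.2 -137.2] [85. 86.] 81.2
  yellow [ 0.5488 -0.1177] 154.4
top cup_stand [ 0.5479 -0.2477] 13.9 rect [ 545.9 -253. ] [81. 57.] 14.1
top pick_cup [ 0.5475 -0.2637] 111.3 rect [ 549.4 -262.6] [70. 62.] 89.3
side thermo_body [0.4256 0.3386] 95.5 rect [428.  304.8] [ 38. 146.] 4.0
  housing [0.4249 0.3462] 97.8 [425. 346.] [61. 39.] 87.7
side marker_mid [ 0.4164 -0.2124] 94.3 rect [ 416.5 -210.2] [ 24. 137.] 4.0
side thermo_mat [0.4307 0.2771] 88.6 rect [425.5 294.5] [ 57. 186.] 4.4
  yellow [0.4298 0.3045] 88.6
side pen_rest [ 0.677  -0.2279] 14.7 rect [ 676.2 -227.6] [83. 67.] 22.8
side label_roll [ 0.5436 -0.1347] 5.8 rect [ 542.5 -135.7] [85. 61.] 9.7
side roll_mat [ 0.5499 -0.1344] 101.3 rect [ 536.6 -136.9] [87. 86.] 82.0
  yellow [ 0.5517 -0.1332] 99.8
side cup_stand [ 0.5717 -0.26  ] 111.1 rect [ 565.5 -262.1] [65. 80.] 20.9
side pick_cup [0.4856 0.2587] 88.7 rect [481.2 275.3] [ 51. 176.] 4.6
```

View pics/top7.png

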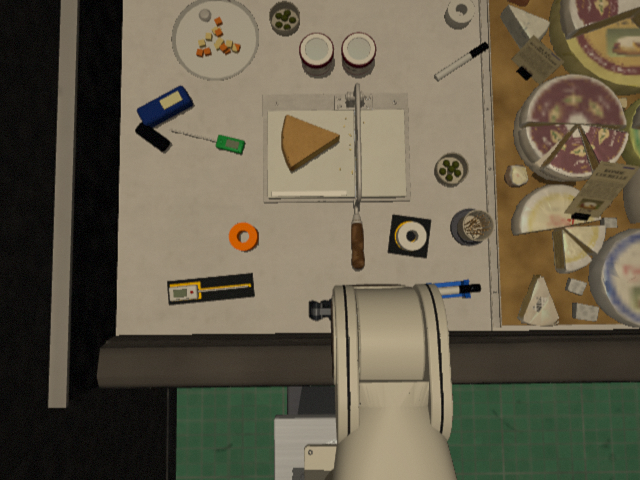

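View pics/side7.png

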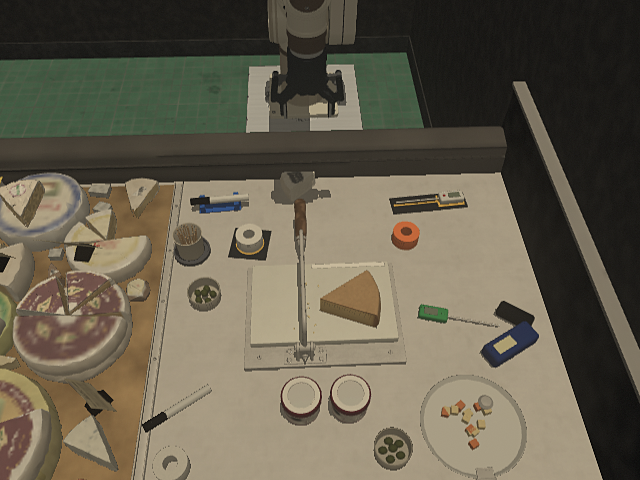

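Both views show the thermometer in its outline at top px (186,292), the pen in the rest at (219,203) in the side view, the roll on its ring at (411,236) and the cup in its coaster at (472,226). All measure within about 5 mm, the olives and cheese have not moved, and the gripper is clear.

```bash
python3 -c "
from workcell import job_done; print(job_done())"
```

```text
the job is handed in; nothing more can be done
None
```

I handed the job in with the thermometer, pen, roll and cup all in their places, each within about 5 mm in the last pictures, at about 26 s of the 112 s; the hand-in gave no verdict.

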